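Find the full sample tin by its weight

ROBOT

A 6-joint arm with a two-finger parallel gripper is mounted at the origin on a cart in front of the work surface, level with it; the furniture and walls round the work are solid. World frame = base frame: x ahead of the robot, y to its left, z up, the work surface at z = 0. Lengths are in m, angles in degrees, forces in N, time in s.
With the tool pointing down it reaches from about 0.35 to 0.875 m from the base axis. Payload 15.5 kg.
Tool frame: the origin (TCP) lies at the very end of the fingers, on their centre line; the grasp point (between the pads) lies 19 mm behind it (r.grip_point_offset is the distance from the TCP to the grasp point, in m); z points along the fingers, y is the line along which they close (so a half turn about z gives the same grasp; the last joint's range is limited). The gripper opens to 85 mm and grips with 20 to 120 N. Pads are 22 mm wide; open, the fingers measure 114 mm over their backs; the gripper's body (76 mm by 85 mm) begins 54 mm behind the grasp point. The pads swing forward as they close: fully open they stand 13 mm farther back than shut.
Start: joints at [-73.94, 28.281, 77.091, -0, 74.628, -5.472], TCP at [0.229, -0.581, 0.209] pointing down, gripper open.
Joint ranges: [-166.48, 166.48], [-47.26, 123.95], [12.59, 153.08], [-70.14, 250.14], [6.76, 159.57], [-176.63, 176.63]. Speed limits (degrees/s): [108.29, 108.29, 147.25, 172.46, 172.46, 172.46].

INTERFACE

Orientations are given as a 3x3 rotation matrix whose columns are the frame's x, y, z axes.
In Python, from bench import r gives the robot as it stands.
- The arm moves only by the shell command python3 -m inch 'ROWS' [FORCE]. ROWS is a JSON object of lists of equal length, an entry for each row: "offset": the shift along the tool's x, y, z as a fraction of full scale, a list of three; "twist": the turn about the tool's z as a fraction of full scale; "fingers": the opening, from 0 (shut) to 1 (fully open). In form: {"offset": [[tx, ty, tz], ...], "twist": [twist, ...], "fingers": [fingers, ...]}. A call has 1 to 20 rows; each row is the pose to reach, as a shift and turn from the pose commanded when the call began, along the tool's axes at that moment, turning the shorter way round; what a row does not reach only later rows make up. Full scale, the value 1, is 300 mm for a shift and 2 pi rad for a turn. A row lasts 1/12 s, in which the tool goes at most 41.7 mm and 7.16 degrees, less where a joint would pass 70% of its speed; a pose out of reach is approached as far as the arm can. A call with a number of a shift or a turn outside -1 to 1 is refused whole. A call with a gripper value outside its range is refused whole. The fingers move at their own pace and stop on an object; FORCE is the grip in N (left out, the last holds). Time passes only in rows, so rows that repeat a pose let the fingers close. It gives the time, the measured TCP pose, the force, the opening and the grip force at its end, in the units of the state.
- r.state(): the state, without advancing time (a new reading comes with each control period).
- r.camera(name): name is "scene" or "top"; returns the picture (420x560x3 uint8, red, green, blue); there is no depth.
- r.camera_info(name): a dict with "fx", "fy", "cx", "cy" (pixels), "D" ([k1, k2, p1, p2, k3] as OpenCV has them; the pictures are not rectified), "rvec" (rotation vector, rad) and "tvec" (3), from world to camera coordinates, as OpenCV has them. Camera axes: x right, y down, z forward; pixel columns grow to the right and rows downward; lengths in m; the calibration is good to about 2 mm. A picture is of the moment at which its call begins. camera_info takes no time and is no camera call.
- r.job_done(): hands the job in; it is judged then, once.
The state is a dict: "clock": time; "q": joint angles; "qvel": joint speeds; "joint_torque": joint torques, N m; "tool_pos": TCP position; "tcp_rot": TCP orientation; "wrist_force": force on the tool from outside, world axes, zero at the start; "wrist_torque": the same for the moment, N m; "gripper_width": opening from 0.0 (shut) to 1.0 (fully open); "gripper_force": force on a finger pad.
Only numpy, scipy, OpenCV 4.12 (cv2) and the standard library are available. Lean on these libraries where they do the work, as an engineer would, in place of code of your own. Each camera call takes 0.05 s, during which the arm holds its last target. There are 200 camera calls.

TASK

The upright handle is in the way of the three sample tins in the steel carrier: swing it down towards you and press it home so that both spring clips hold it. The tins look the same but only one is full: heft them one at a time from left to right, lifting each clear of the carrier for about a second and setting it back in its hole before you take the next. Finish holding the heaviest one up in the gripper, upright and still, its base about 20 cm above the worktop, with the other two standing in the carrier and the things round about left alone; do not put it down or let go.

Things in the scene. Friction and masses are not known exactly. Their poses are not given: they have to be found in the camera images.
- carrier: fixed steel tray, 184 mm (x) by 292 mm (y), walls 38 mm high; origin: centre of its underside, on the worktop; x to its far long side, y to its left end, z up. Clips on the near (-x) wall. A grey rack plate (98 x 276 mm, top 25 mm above the worktop) has three 58 mm holes along y, 90 mm apart; the tins stand through them on the tray floor. Nothing between plate and long walls.
- handle (a joint): U-shaped drop handle, hinged at both ends of the tray. 0 = lying level towards the robot, home in the clips (end stop); 1.57 = upright; starts 1.15 to 1.7 rad. It stays where it is left (2 N at the bar moves it). The spring clips resist from 0.10 rad on, give way at about 6 N on the bar and then keep it home (it takes 8 N to pull it out); home is below 0.045.
- handle_hinge (a point): point of the handle's hinge axis in the middle of the carrier, 50 mm above the worktop; the axis runs along the carrier's y
- handle_grip (a point): centre of the handle's black round grip, 18 mm diameter, 110 mm long along the carrier's y. Moves on a circle of 97 mm radius: in the carrier frame x = -0.097 cos(value), y = 0, z = 0.050 + 0.097 sin(value). Home, it lies 50 mm above the worktop, just outside and above the near wall; the clips there stay below 66 mm.
- place_left (a point): centre of the tray floor in the left hole (carrier y = +90 mm), 4 mm above the worktop: the underside of a tin rests here
- place_mid (a point): the same for the middle hole (carrier y = 0)
- place_right (a point): the same for the right hole (carrier y = -90 mm)
- tin_a: closed aluminium screw-lid tin, 52 mm diameter, 80 mm high, straight sides; origin: centre of its underside, z up. The three look alike and stand in any order; the full one weighs 0.68 to 0.85 kg, the two part-used ones 0.3 to 0.55 kg each. Seated, its top is 84 mm above the worktop. Fingers go in front of and behind it (closing along the carrier's x): only 38 mm between neighbours.
- tin_b: another tin, the same in look and size
- tin_c: another tin, the same in look and size
- tip_box_0: bystander: red pipette tip box with a clear lid, 76x104x66 mm, left of the carrier; origin under its centre
- vial_3: bystander: small glass vial with a black cap, 28 mm diameter, 59 mm high, right of the carrier; origin under its centre
- small_dish: bystander: small closed culture dish, 59 mm diameter, 15 mm high, near the front edge at the left; origin under its centre
There are look-alikes about, which are no part of the job. Leave any blue or orange look-alike of the tin_c alone.

How it is judged:
By the outcome, as a careful person would: the job done as asked, in the order asked, and still so for the second after the job is handed in, while the arm keeps its last pose, push and grip.
It also fails if it takes over 72 s, if anything falls off the work surface, if the arm or the gripper's body presses on something with over 40 N, if the wrist force passes 120 N, or if a joint passes its speed limit or range.

## Working session

There is one attempt and no reset: what is moved stays moved. The work goes in short steps, Python scripts to look and compute and a shell command to move; the robot and the scene stay as the last step left them, time stands still between calls to the robot, and variables do not carry over. Pictures are saved under pics/ and viewed, at most 10 in all, crops included, and the job is handed in when it is done.

```bash
mkdir -p pics; ls; python3 - <<'E'
from bench import r
import cv2
for n in("scene","top"):
    cv2.imwrite(f"pics/{n}0.png",r.camera(n)[:,:,::-1]); print(n,r.camera_info(n))
s=r.state(); print(s)
E
```

```text
pics
scene {'fx': 452.6704313639699, 'fy': 452.6704313639699, 'cx': 277.81300152899473, 'cy': 209.40068753523974, 'D': array([-0.03414859,  0.        ,  0.        ,  0.        ,  0.        ]), 'rvec': array([ 1.05092153, -2.1139232 ,  1.24055639]), 'tvec': array([0.3345317 , 0.2304733 , 0.89278428])}
top {'fx': 491.1578623952713, 'fy': 491.1578623952713, 'cx': 278.3799426129059, 'cy': 212.77061566934464, 'D': array([-0.17515534,  0.        ,  0.        ,  0.        ,  0.        ]), 'rvec': array([ 2.16885169, -2.19097048,  0.06733904]), 'tvec': array([0.05139044, 0.50747264, 1.50192429])}
{'clock': 0.1, 'q': array([-7.39406438e+01,  2.83116712e+01,  7.71215108e+01, -9.93227805e-04,
        7.46277830e+01, -5.47228007e+00]), 'qvel': array([ 0.07493203, -0.07052063, -0.00938122, -0.01831656, -0.03839663,
        0.00041364]), 'joint_torque': array([ 1.53464342e-03, -8.83589888e+01, -3.84565115e+01,  2.35871534e-05,
        5.16713073e-03, -2.62658307e-05]), 'tool_pos': array([ 0.22928605, -0.58107411,  0.20806836]), 'tcp_rot': array([[ 9.30213383e-01,  3.67019026e-01, -3.10411188e-04],
       [ 3.67019147e-01, -9.30212830e-01,  1.01789242e-03],
       [ 8.48374133e-05, -1.06078400e-03, -9.99999434e-01]]), 'wrist_force': array([-0.74984578, -0.86957506, -1.16222654]), 'wrist_torque': array([ 0.01940941, -0.03409479,  0.01092325]), 'gripper_force': 0.0, 'gripper_width': 1.0009150999017935}
```

View pics/scene0.png

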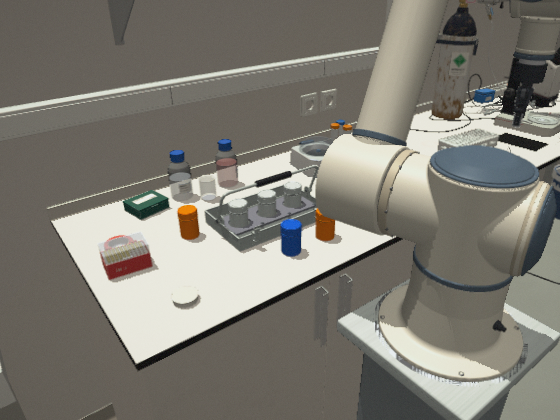

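View pics/top0.png

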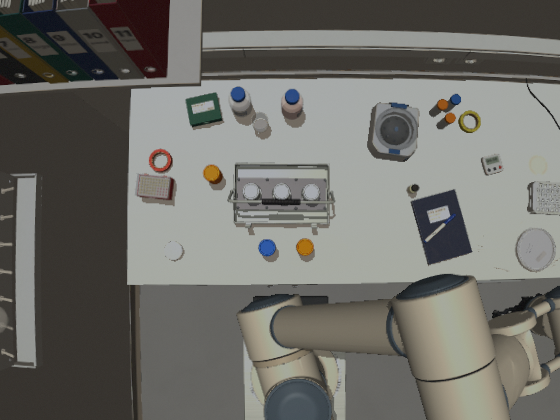

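Top view: the carrier is centred near (282,193) and holds three aluminium tins at (251,191), (282,191) and (311,191). The look-alikes are orange at (212,174) and (305,247) and blue at (267,247). Only the three in the carrier's holes fit the description. The black grip is near (281,202). I'll confirm this in an enlarged crop.

```bash
python3 - <<'E'
import cv2
a=cv2.imread("pics/top0.png")[150:266,210:350]
a=cv2.resize(a,None,fx=5,fy=5,interpolation=cv2.INTER_CUBIC)
cv2.imwrite("pics/topcrop.png",a)
E
cat > h.py <<'E'
from bench import r
import numpy as np,cv2
def ray(n,uv):
    i=r.camera_info(n);K=np.array([[i['fx'],0,i['cx']],[0,i['fy'],i['cy']],[0,0,1]])
    R=cv2.Rodrigues(i['rvec'])[0];p=cv2.undistortPoints(np.array([[uv]],float),K,i['D'])[0,0]
    return -R.T@i['tvec'],R.T@np.array([*p,1])
def at(n,uv,z):
    c,d=ray(n,uv);return c+d*(z-c[2])/d[2]
def proj(n,P):
    i=r.camera_info(n);K=np.array([[i['fx'],0,i['cx']],[0,i['fy'],i['cy']],[0,0,1]])
    return cv2.projectPoints(np.array(P,float).reshape(-1,3),i['rvec'],i['tvec'],K,i['D'])[0][:,0]
E
```

```text
(no output)
```

View pics/topcrop.png

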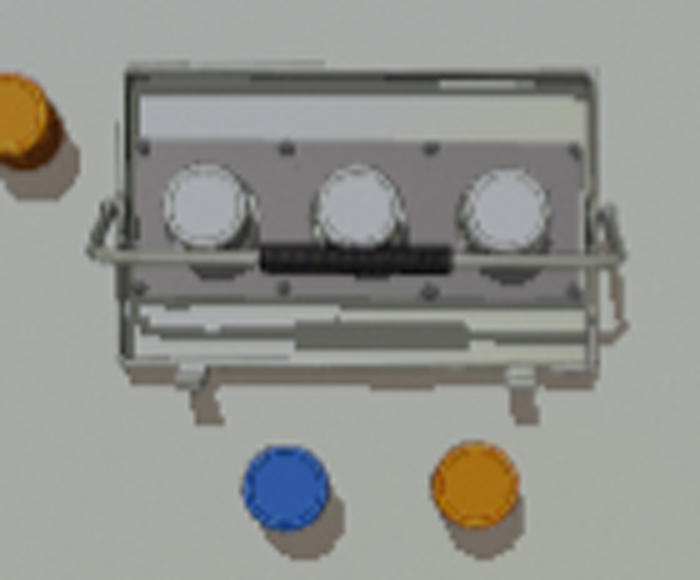

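The crop shows the three bare aluminium tins at crop (207,206), (358,208) and (506,210). The grip runs from (261,258) to (452,260), the clips are on the near wall at (192,378) and (520,378), and the blue and orange look-alikes are at (287,488) and (475,485).

```bash
python3 - <<'E'
from h import *
f=lambda u,v:((u+.5)/5-.5+210,(v+.5)/5-.5+150)
T=[at("top",f(*p),.084) for p in((207,206),(358,208),(506,210))]
B=[at("top",f(*p),.025) for p in((144,149),(574,152),(138,289),(574,293))]
print("tins",np.round(T,4)," gaps",np.linalg.norm(T[0]-T[1]),np.linalg.norm(T[1]-T[2]))
print("bolts",np.round(B,4),np.mean(B,0))
d=T[0]-T[2];yaw=np.degrees(np.arctan2(-d[0],d[1]));print("yaw",yaw)
d=B[0]-B[1]+B[2]-B[3];print("yawb",np.degrees(np.arctan2(-d[0],d[1])))
for p in((125,67),(598,67),(120,365),(598,372)):print("wall",np.round(at("top",f(*p),.038),4))
for p in((287,488),(475,485)):print("lookalike",np.round(at("top",f(*p),.08),4))
c=np.mean(T,0)[:2]; th=np.radians(yaw); ex=np.array([np.cos(th),np.sin(th)])
for v in np.arange(1.1,1.75,.1):
    P=[*(c-ex*.097*np.cos(v)),.05+.097*np.sin(v)];print(round(v,2),np.round(P,4),(proj("top",P)[0]-[210,150]+.5)*5-.5,proj("scene",P)[0])
i=r.state();print(i['tool_pos'])
E
```

```text
tins [[ 0.5697  0.1264  0.084 ]
 [ 0.5674  0.0366  0.084 ]
 [ 0.5653 -0.0514  0.084 ]]  gaps 0.0898752693339208 0.08799354989817441
bolts [[ 0.6127  0.1693  0.025 ]
 [ 0.6079 -0.0975  0.025 ]
 [ 0.5255  0.1733  0.025 ]
 [ 0.5201 -0.096   0.025 ]] [0.56656189 0.03728248 0.025     ]
yaw -1.3963313902461816
yawb -1.0872902387479337
wall [0.6622 0.1799 0.038 ]
wall [ 0.6589 -0.1123  0.038 ]
wall [0.4779 0.1833 0.038 ]
wall [ 0.4706 -0.1088  0.038 ]
lookalike [0.4018 0.0803 0.08  ]
lookalike [ 0.4024 -0.0309  0.08  ]
1.1 [0.5235 0.0383 0.1364] [355.38106345 273.83482815] [273.82379549 180.43891554]
1.2 [0.5323 0.0381 0.1404] [355.56157623 257.76339571] [271.86345818 177.91801571]
1.3 [0.5415 0.0378 0.1435] [355.76048643 241.16631956] [269.85099619 175.68620844]
1.4 [0.551  0.0376 0.1456] [355.97546881 224.2415181 ] [267.81039602 173.76556384]
1.5 [0.5606 0.0374 0.1468] [356.20395844 207.19303486] [265.76538229 172.17349019]
1.6 [0.5703 0.0371 0.147 ] [356.44319608 190.22733007] [263.73904589 170.92267807]
1.7 [0.58   0.0369 0.1462] [356.69027863 173.54947851] [261.75351513 170.02115378]
[ 0.22928605 -0.58107411  0.20806836]
```

```bash
python3 - <<'E'
import cv2
a=cv2.imread("pics/scene0.png")[150:265,190:345]
cv2.imwrite("pics/scenecrop.png",cv2.resize(a,None,fx=5,fy=5,interpolation=cv2.INTER_CUBIC))
E
```

```text
(no output)
```

View pics/scenecrop.png

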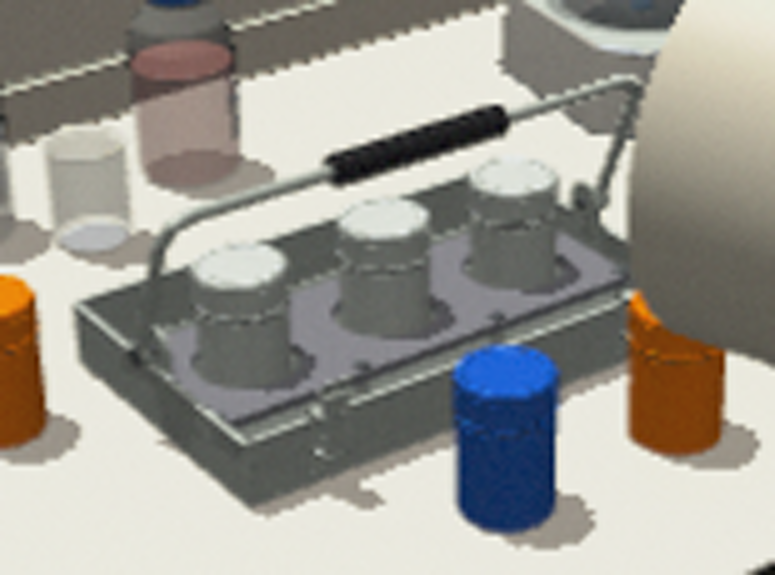

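The measurements check out. The pitch is 88–90 mm, the walls measure about 185 × 292 mm, the carrier centre is about (0.567, 0.037) with a yaw of about -1.2°, and the handle is at about 1.19 rad in both views. Next I move over the grip.

```bash
python3 -m inch '{"offset":[[0.85,-0.775,0],[0.85,-0.775,0],[0.85,-0.775,0],[0.85,-0.775,0],[0.85,-0.775,0],[0.85,-0.775,0],[0.85,-0.775,0],[0.85,-0.775,0],[0.85,-0.775,0],[0.85,-0.775,0],[0.85,-0.775,0],[0.85,-0.775,0]],"twist":[-0.187,-0.187,-0.187,-0.187,-0.187,-0.187,-0.187,-0.187,-0.187,-0.187,-0.187,-0.187],"fingers":[0.45,0.45,0.45,0.45,0.45,0.45,0.45,0.45,0.45,0.45,0.45,0.45]}' 40
```

```text
clock: 1.1
tool_pos: [0.3813, -0.2715, 0.2085]
tcp_rot: [[0.022, 1.0, -0.0], [1.0, -0.022, 0.0], [0.0, -0.0, -1.0]]
wrist_force: [0.5, -0.3, -0.6]
gripper_width: 0.447
gripper_force: 0.0
```

```bash
python3 -m inch '{"offset":[[1,0.48,0],[1,0.48,0],[1,0.48,0],[1,0.48,0],[1,0.48,0],[1,0.48,0],[1,0.48,0],[1,0.48,0],[1,0.48,0],[1,0.48,0]],"twist":[0,0,0,0,0,0,0,0,0,0],"fingers":[0.45,0.45,0.45,0.45,0.45,0.45,0.45,0.45,0.45,0.45]}'; python3 - <<'E'
from h import *
cv2.imwrite("pics/a.png",cv2.resize(r.camera("scene")[100:270,170:400,::-1],None,fx=3,fy=3))
E
```

```text
clock: 1.93
tool_pos: [0.5318, 0.0266, 0.2081]
tcp_rot: [[0.02, 1.0, -0.0], [1.0, -0.02, 0.0], [-0.0, -0.0, -1.0]]
wrist_force: [0.3, -1.1, 0.0]
gripper_width: 0.449
gripper_force: 0.0
```

View pics/a.png

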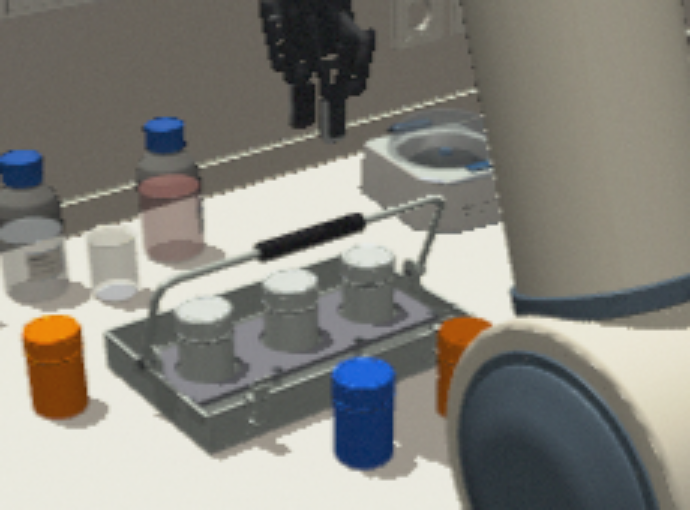

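The gripper is above the grip, with its fingers at crop (315,120) straddling the bar direction. Next I descend astride the bar.

```bash
python3 -m inch '{"offset":[[0,0,0.1],[0,0,0.2],[0,0,0.27],[0,0,0.31],[0,0,0.31],[0,0,0.31]],"twist":[0,0,0,0,0,0],"fingers":[0.45,0.45,0.45,0.45,0.45,0.45]}'
```

```text
clock: 2.48
tool_pos: [0.5307, 0.0241, 0.1155]
tcp_rot: [[0.023, 1.0, -0.001], [1.0, -0.023, -0.0], [-0.0, -0.001, -1.0]]
wrist_force: [0.1, -0.4, 0.8]
gripper_width: 0.453
gripper_force: 0.0
```

```bash
python3 -m inch '{"offset":[[0,-0.03,0.005],[0,-0.06,0.015],[0,-0.09,0.026],[0,-0.118,0.037],[0,-0.14,0.06],[0,-0.165,0.085],[0,-0.183,0.107],[0,-0.2,0.135],[0,-0.215,0.165],[0,-0.226,0.194],[0,-0.226,0.194],[0,-0.226,0.194]],"twist":[0,0,0,0,0,0,0,0,0,0,0,0],"fingers":[0.45,0.45,0.45,0.45,0.45,0.45,0.45,0.45,0.45,0.45,0.45,0.45]}'; python3 - <<'E'
from h import *
cv2.imwrite("pics/b.png",cv2.resize(r.camera("scene")[100:270,170:400,::-1],None,fx=3,fy=3))
E
```

```text
clock: 3.48
tool_pos: [0.4627, 0.027, 0.0572]
tcp_rot: [[0.02, 1.0, -0.001], [1.0, -0.02, 0.0], [0.0, -0.001, -1.0]]
wrist_force: [0.4, -0.0, 0.1]
gripper_width: 0.452
gripper_force: 0.0
```

View pics/b.png

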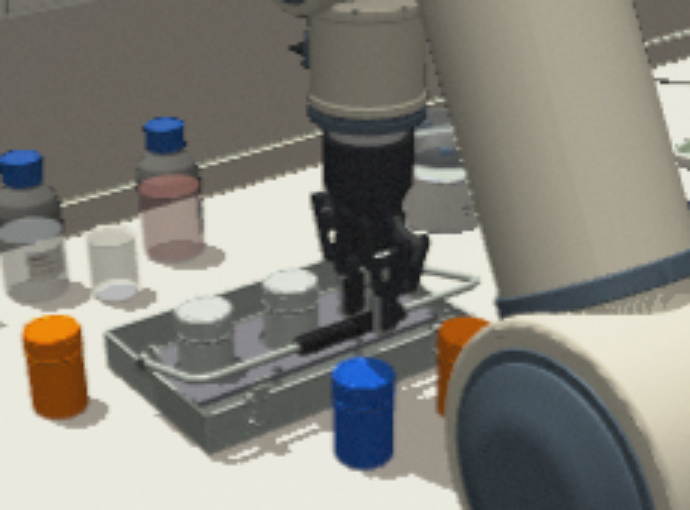

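The handle has swung down astride the fingers, with the grip at crop (335,330). I'll rise, shut the fingers and press from above.

```bash
python3 -m inch '{"offset":[[0,0,-0.12],[0,0,-0.21],[0,0.03,-0.21],[0,0.03,-0.21],[0,0.03,-0.21],[0,0.03,-0.21],[0,0.03,-0.21]],"twist":[0,0,0,0,0,0,0],"fingers":[0.45,0.45,0,0,0,0,0]}' && python3 -m inch '{"offset":[[0,0,0.06],[0,0,0.11],[0,0,0.15],[0,0,0.17],[0,0,0.185],[0,0,0.195],[0,0,0.195]],"twist":[0,0,0,0,0,0,0],"fingers":[0,0,0,0,0,0,0]}'
```

```text
clock: 4.12
tool_pos: [0.4716, 0.0268, 0.1196]
tcp_rot: [[0.02, 1.0, -0.002], [1.0, -0.02, 0.0], [0.0, -0.002, -1.0]]
wrist_force: [0.1, 0.1, 1.2]
gripper_width: -0.0
gripper_force: 0.0
clock: 4.7
tool_pos: [0.4722, 0.0267, 0.0616]
tcp_rot: [[0.02, 1.0, -0.001], [1.0, -0.02, 0.0], [0.0, -0.001, -1.0]]
wrist_force: [0.8, -0.4, -0.5]
gripper_width: 0.004
gripper_force: 0.0
```

```bash
python3 -m inch '{"offset":[[0,0,0.004],[0,0,0.008],[0,0,0.012],[0,0,0.012]],"twist":[0,0,0,0],"fingers":[0,0,0,0]}'; python3 -m inch '{"offset":[[0,0,0.004],[0,0,0.008],[0,0,0.008]],"twist":[0,0,0],"fingers":[0,0,0]}'
```

```text
clock: 5.03
tool_pos: [0.4725, 0.0267, 0.0584]
tcp_rot: [[0.02, 1.0, 0.0], [1.0, -0.02, 0.0], [0.0, 0.0, -1.0]]
wrist_force: [0.3, 0.5, -0.8]
gripper_width: -0.002
gripper_force: 0.0
clock: 5.28
tool_pos: [0.4724, 0.0267, 0.0557]
tcp_rot: [[0.02, 1.0, -0.0], [1.0, -0.02, -0.0], [-0.0, -0.0, -1.0]]
wrist_force: [0.1, -0.6, -0.1]
gripper_width: 0.001
gripper_force: 0.0
```

```bash
python3 - <<'E'
from h import *
a=cv2.resize(r.camera("scene")[150:270,200:360,::-1],None,fx=4,fy=4)
cv2.imwrite("pics/c.png",a)
E
```

```text
(no output)
```

View pics/c.png

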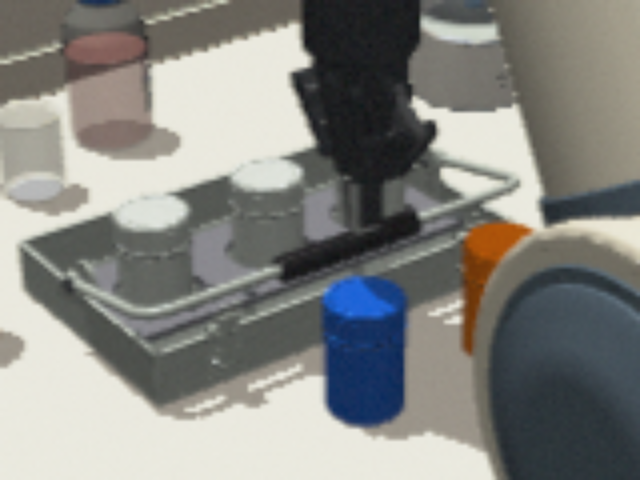

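```bash
python3 - <<'E'
from h import *
c=np.array([.567,.037]);th=np.radians(-1.2);ex=np.array([np.cos(th),np.sin(th)])
for v in (0,.05,.1,.15,.2,.3,.4,.5):
    P=[*(c-ex*.097*np.cos(v)),.05+.097*np.sin(v)];print(v,np.round(P,3),(proj("scene",P)[0]-[200,150])*4)
print((proj("scene",r.state()['tool_pos'])[0]-[200,150])*4)
# best fit x0 (carrier shift) irrelevant: tools
cv2.imwrite("pics/d.png",cv2.resize(r.camera("top")[150:266,210:350,::-1],None,fx=5,fy=5,interpolation=cv2.INTER_CUBIC))
E
```

```text
0 [0.47  0.039 0.05 ] [345.36389626 269.47031466]
0.05 [0.47  0.039 0.055] [345.20216072 262.93398343]
0.1 [0.471 0.039 0.06 ] [344.81928207 256.24326759]
0.15 [0.471 0.039 0.064] [344.21523158 249.41724939]
0.2 [0.472 0.039 0.069] [343.39074943 242.47566552]
0.3 [0.474 0.039 0.079] [341.08734446 228.32754638]
0.4 [0.478 0.039 0.088] [337.93058868 213.96679886]
0.5 [0.482 0.039 0.097] [333.95438009 199.5662859 ]
[357.9418931 254.5465597]
```

View pics/d.png

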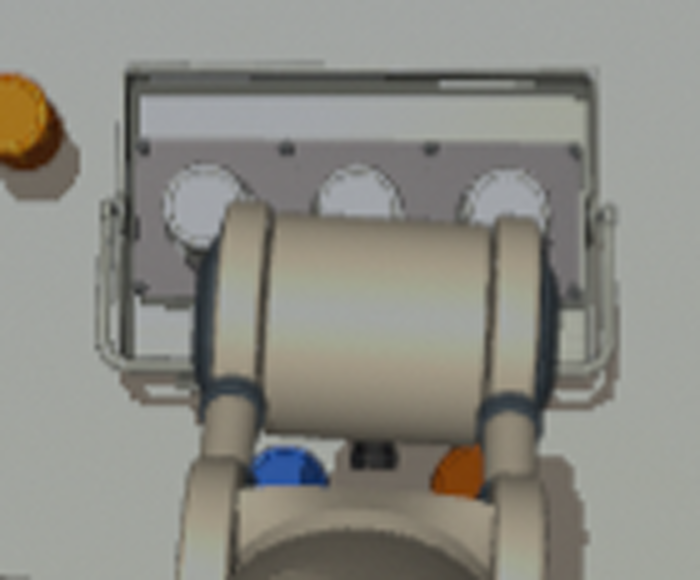

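```bash
python3 - <<'E'
from h import *
f=lambda u,v:((u+.5)/5-.5+210,(v+.5)/5-.5+150)
for p in((160,367),(575,369)):
  for z in(.05,.065):print(p,z,np.round(at("top",f(*p),z),4))
p=(287.5,211.75)
for z in(.05,.055,.06,.065,.07):print(z,np.round(at("scene",p,z),4))
E
```

```text
(160, 367) 0.05 [0.4758 0.1578 0.05  ]
(160, 367) 0.065 [0.475  0.1565 0.065 ]
(575, 369) 0.05 [ 0.472  -0.0937  0.05  ]
(575, 369) 0.065 [ 0.4712 -0.0925  0.065 ]
0.05 [0.4921 0.0182 0.05  ]
0.055 [0.4849 0.0237 0.055 ]
0.06 [0.4778 0.0292 0.06  ]
0.065 [0.4706 0.0346 0.065 ]
0.07 [0.4635 0.0401 0.07  ]
```

Left of the grip the bar reads x≈0.473 and z≈0.063, so the value is about 0.13 rad and it isn't home yet. I'll press on in small steps and watch the force.

```bash
for i in 1 2 ; do python3 -m inch '{"offset":[[0,0,0.005],[0,0,0.01],[0,0,0.01]],"twist":[0,0,0],"fingers":[0,0,0]}' | grep -E "pos|wrist"; done
```

```text
tool_pos: [0.4724, 0.0267, 0.0526]
wrist_force: [0.1, 0.2, -0.3]
tool_pos: [0.4723, 0.0267, 0.0496]
wrist_force: [-0.6, 0.1, -0.5]
```

```bash
python3 - <<'E'
from h import *
a=r.camera("scene")[180:235,255:325,::-1]
a=cv2.resize(a,None,fx=10,fy=10,interpolation=cv2.INTER_CUBIC)
T=r.state()['tool_pos']
for dz,col in((0,(0,0,255)),(.02,(0,255,0)),(.04,(255,0,0))):
    p=(proj("scene",T+[0,0,dz])[0]-[255,180]+.5)*10
    print(p)
    cv2.circle(a,tuple(int(x) for x in p),6,col,2)
cv2.imwrite("pics/e.png",a)
E
```

```text
[350.06674622 361.65932864]
[349.79363919 294.9139477 ]
[349.51427283 227.07277628]
```

View pics/e.png

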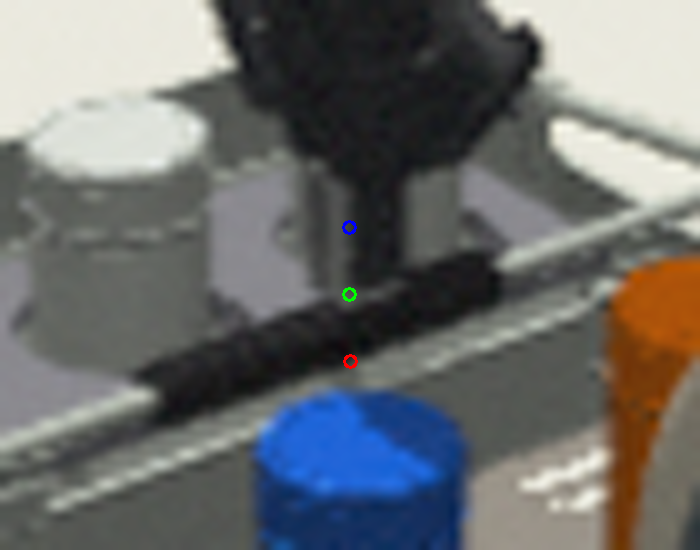

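The finger rests on the grip at crop (370,280), and the grip centre at (320,335) has moved down with it. I'll keep pressing.

```bash
for i in 1 2 ; do python3 -m inch '{"offset":[[0,0,0.004],[0,0,0.008],[0,0,0.008]],"twist":[0,0,0],"fingers":[0,0,0]}' | grep -E "pos|wrist"; done; python3 - <<'E'
from h import *
c=np.array([.567,.037]);th=np.radians(-1.2);ex=np.array([np.cos(th),np.sin(th)]);ey=np.array([-ex[1],ex[0]])
a=r.camera("scene").astype(int).sum(2)
# measure dark grip rows on columns left of the finger, compare with prediction
for u in(275,280,284):
    col=a[195:232,u]; d=np.where(col<150)[0]+195; print(u,d.min() if len(d) else None,d.max() if len(d) else None,d.mean() if len(d) else None)
for v in(0,.05,.1,.15):
    P=[[*(c-ex*.097*np.cos(v)+ey*t),.05+.097*np.sin(v)] for t in(-.05,.05)]
    q=proj("scene",P); print(v,[round(float(np.interp(u,q[::-1,0] if q[0,0]>q[1,0] else q[:,0],q[::-1,1] if q[0,0]>q[1,0] else q[:,1])),1) for u in(275,280,284)])
E
```

```text
tool_pos: [0.4724, 0.0267, 0.0473]
wrist_force: [0.0, 0.0, -0.4]
tool_pos: [0.4723, 0.0267, 0.045]
wrist_force: [-1.3, 0.4, 2.4]
275 216 222 219.0
280 214 220 217.0
284 195 219 213.375
0 [221.6, 219.7, 218.2]
0.05 [219.9, 218.1, 216.6]
0.1 [218.2, 216.3, 214.9]
0.15 [216.4, 214.6, 213.1]
```

```bash
for i in 1 2 3; do python3 -m inch '{"offset":[[0,0,0.004],[0,0,0.006],[0,0,0.006]],"twist":[0,0,0],"fingers":[0,0,0]}' | grep -E "pos|wrist"; done
```

```text
tool_pos: [0.4721, 0.0267, 0.0433]
wrist_force: [-2.3, -0.7, 6.0]
tool_pos: [0.4718, 0.0267, 0.0413]
wrist_force: [-3.4, -0.8, 4.4]
tool_pos: [0.4723, 0.0267, 0.0395]
wrist_force: [1.0, 0.2, 0.2]
```

```bash
for i in 1 2 3; do python3 -m inch '{"offset":[[0,0,0.004],[0,0,0.006],[0,0,0.006]],"twist":[0,0,0],"fingers":[0,0,0]}' | grep -E "pos|wrist"; done; python3 - <<'E'
from h import *
a=r.camera("scene").astype(int).sum(2)
for u in(275,280):
    d=np.where(a[195:232,u]<150)[0]+195; print(u,d.mean())
E
```

```text
tool_pos: [0.4727, 0.0267, 0.0377]
wrist_force: [-0.9, 0.1, 0.5]
tool_pos: [0.4727, 0.0267, 0.0362]
wrist_force: [-0.6, 0.3, 5.8]
tool_pos: [0.4728, 0.0267, 0.0354]
wrist_force: [-6.8, -0.8, 36.8]
275 222.5
280 220.5
```

The clips gave way at about 6 N, and the handle then came up firm on the stop. In the image it matches about 0 rad. Now up, open, and over the left tin.

```bash
python3 -m inch '{"offset":[[0,0,-0.08],[0,0,-0.18],[0,0,-0.3],[0,0,-0.4],[0.1,0.1,-0.415],[0.2,0.2,-0.415],[0.3,0.3,-0.415],[0.34,0.317,-0.415],[0.34,0.317,-0.415],[0.34,0.317,-0.415],[0.34,0.317,-0.415],[0.34,0.317,-0.415]],"twist":[0,0,0,0,0,0,0,0,0,0,0,0],"fingers":[0,0,0,0,1,1,1,1,1,1,1,1]}' 60; python3 - <<'E'
from h import *
im=r.camera("scene");a=im.astype(int).sum(2)
for u in(275,280):
    d=np.where(a[195:232,u]<150)[0]+195; print(u,d.mean())
t=r.camera("top")
o=np.full((600,800,3),0,np.uint8)
o[:345,:465]=cv2.resize(im[150:265,190:345,::-1],None,fx=3,fy=3);
o[345:345+252,:320]=cv2.resize(t[165:228,220:300,::-1],None,fx=4,fy=4)
cv2.imwrite("pics/f.png",o)
E
```

```text
clock: 9.03
tool_pos: [0.5688, 0.1259, 0.1587]
tcp_rot: [[0.021, 1.0, -0.001], [1.0, -0.021, -0.0], [-0.0, -0.001, -1.0]]
wrist_force: [0.7, -0.5, -0.1]
gripper_width: 1.001
gripper_force: 0.0
275 223.0
280 221.0
```

```bash
python3 -m inch '{"offset":[[0,0,0.1],[0,0,0.2],[0,0,0.28],[0,0,0.34],[0,0,0.38],[0,0,0.41],[0,0,0.429],[0,0,0.429]],"twist":[0,0,0,0,0,0,0,0],"fingers":[1,1,1,1,1,1,1,1]}' && python3 -m inch '{"offset":[[0,0,0],[0,0,0],[0,0,0],[0,0,0],[0,0,0],[0,0,0],[0,0,0],[0,0,0]],"twist":[0,0,0,0,0,0,0,0],"fingers":[0,0,0,0,0,0,0,0]}' 60
```

```text
clock: 9.8
tool_pos: [0.5692, 0.1265, 0.0295]
tcp_rot: [[0.02, 1.0, -0.001], [1.0, -0.02, -0.0], [-0.0, -0.001, -1.0]]
wrist_force: [-0.2, 0.1, 0.1]
gripper_width: 1.0
gripper_force: 0.0
clock: 10.47
tool_pos: [0.5701, 0.1269, 0.0312]
tcp_rot: [[0.02, 1.0, 0.002], [1.0, -0.02, 0.0], [0.0, 0.002, -1.0]]
wrist_force: [-1.9, -0.3, 9.0]
gripper_width: 0.59
gripper_force: 60.8
```

```bash
python3 -m inch '{"offset":[[0,0,-0.02],[0,0,-0.07],[0,0,-0.14],[0,0,-0.22],[0,0,-0.3],[0,0,-0.36],[0,0,-0.4],[0,0,-0.42],[0,0,-0.42],[0,0,-0.42],[0,0,-0.42],[0,0,-0.42],[0,0,-0.42],[0,0,-0.42],[0,0,-0.42]],"twist":[0,0,0,0,0,0,0,0,0,0,0,0,0,0,0],"fingers":[0,0,0,0,0,0,0,0,0,0,0,0,0,0,0]}'; cat > w.py <<'E'
from h import *
F=[];Q=[]
for i in range(14):
    r.camera("scene");s=r.state();F.append(s['wrist_force']);Q.append(s['joint_torque'][:3])
print("F",np.mean(F,0).round(2),np.std(F,0).round(2),"tau",np.mean(Q,0).round(2),s['clock'])
E
python3 w.py
```

```text
clock: 11.72
tool_pos: [0.5695, 0.1268, 0.1558]
tcp_rot: [[0.02, 1.0, -0.001], [1.0, -0.02, -0.0], [-0.0, -0.001, -1.0]]
wrist_force: [-0.2, 0.2, -3.1]
gripper_width: 0.589
gripper_force: 63.3
F [ 0.2  -0.04 -3.68] [0.58 0.54 0.54] tau [ -0.   -85.39 -34.89] 12.4167
```

Left tin is about 0.375 kg. I'll set it back.

```bash
python3 -m inch '{"offset":[[0,0,0.04],[0,0,0.1],[0,0,0.17],[0,0,0.23],[0,0,0.29],[0,0,0.33],[0,0,0.36],[0,0,0.38],[0,0,0.395],[0,0,0.405],[0,0,0.412],[0,0,0.416],[0,0,0.416]],"twist":[0,0,0,0,0,0,0,0,0,0,0,0,0],"fingers":[0,0,0,0,0,0,0,0,0,0,0,0,0]}' && python3 -m inch '{"offset":[[0,0,0],[0,0,0],[0,0,0],[0,0,0],[0,0,0],[0,0,0]],"twist":[0,0,0,0,0,0],"fingers":[1,1,1,1,1,1]}' && python3 -m inch '{"offset":[[0,0,-0.05],[0,0,-0.12],[0,0,-0.22],[0,0,-0.32],[0,0,-0.42],[-0.1,0,-0.42],[-0.2,0,-0.42],[-0.27,-0.001,-0.42],[-0.3,-0.001,-0.42],[-0.3,-0.001,-0.42],[-0.3,-0.001,-0.42]],"twist":[0,0,0,0,0,0,0,0,0,0,0],"fingers":[1,1,1,1,1,1,1,1,1,1,1]}'
```

```text
clock: 13.5
tool_pos: [0.5698, 0.1268, 0.0315]
tcp_rot: [[0.02, 1.0, 0.001], [1.0, -0.02, 0.0], [0.0, 0.001, -1.0]]
wrist_force: [-0.5, -0.8, -3.6]
gripper_width: 0.591
gripper_force: 63.3
clock: 14.0
tool_pos: [0.5697, 0.1268, 0.0314]
tcp_rot: [[0.02, 1.0, 0.0], [1.0, -0.02, 0.0], [0.0, 0.0, -1.0]]
wrist_force: [-0.5, 0.8, 0.4]
gripper_width: 0.998
gripper_force: 0.0
clock: 14.92
tool_pos: [0.5675, 0.037, 0.1572]
tcp_rot: [[0.021, 1.0, -0.0], [1.0, -0.021, 0.0], [0.0, -0.0, -1.0]]
wrist_force: [0.3, 0.5, -0.0]
gripper_width: 0.997
gripper_force: 0.0
```

```bash
python3 -m inch '{"offset":[[0,0,0.1],[0,0,0.2],[0,0,0.28],[0,0,0.34],[0,0,0.38],[0,0,0.4],[0,0,0.407],[0,0,0.407]],"twist":[0,0,0,0,0,0,0,0],"fingers":[1,1,1,1,1,1,1,1]}' && python3 -m inch '{"offset":[[0,0,0],[0,0,0],[0,0,0],[0,0,0],[0,0,0],[0,0,0],[0,0,0],[0,0,0]],"twist":[0,0,0,0,0,0,0,0],"fingers":[0,0,0,0,0,0,0,0]}' 60 && python3 -m inch '{"offset":[[0,0,-0.02],[0,0,-0.07],[0,0,-0.14],[0,0,-0.22],[0,0,-0.3],[0,0,-0.36],[0,0,-0.4],[0,0,-0.42],[0,0,-0.42],[0,0,-0.42],[0,0,-0.42],[0,0,-0.42],[0,0,-0.42],[0,0,-0.42],[0,0,-0.42]],"twist":[0,0,0,0,0,0,0,0,0,0,0,0,0,0,0],"fingers":[0,0,0,0,0,0,0,0,0,0,0,0,0,0,0]}' && python3 w.py
```

```text
clock: 15.58
tool_pos: [0.5675, 0.0375, 0.0351]
tcp_rot: [[0.019, 1.0, -0.0], [1.0, -0.019, 0.0], [0.0, -0.0, -1.0]]
wrist_force: [-0.0, 0.1, -0.6]
gripper_width: 1.004
gripper_force: 0.0
clock: 16.25
tool_pos: [0.5677, 0.0369, 0.0361]
tcp_rot: [[0.02, 1.0, 0.001], [1.0, -0.02, 0.0], [0.0, 0.001, -1.0]]
wrist_force: [-3.3, 0.2, 9.5]
gripper_width: 0.59
gripper_force: 60.6
clock: 17.5
tool_pos: [0.5674, 0.0368, 0.1608]
tcp_rot: [[0.02, 1.0, -0.001], [1.0, -0.02, -0.0], [-0.0, -0.001, -1.0]]
wrist_force: [-0.0, -0.3, -4.4]
gripper_width: 0.588
gripper_force: 63.7
F [-0.33  0.12 -4.68] [0.37 0.42 0.57] tau [ -0.   -83.55 -35.09] 18.2
```

Middle tin is about 0.48 kg. I'll set it back and go on to the right one.

```bash
python3 -m inch '{"offset":[[0,0,0.04],[0,0,0.1],[0,0,0.17],[0,0,0.23],[0,0,0.29],[0,0,0.33],[0,0,0.36],[0,0,0.38],[0,0,0.395],[0,0,0.407],[0,0,0.416],[0,0,0.42],[0,0,0.42]],"twist":[0,0,0,0,0,0,0,0,0,0,0,0,0],"fingers":[0,0,0,0,0,0,0,0,0,0,0,0,0]}' && python3 -m inch '{"offset":[[0,0,0],[0,0,0],[0,0,0],[0,0,0],[0,0,0],[0,0,0]],"twist":[0,0,0,0,0,0],"fingers":[1,1,1,1,1,1]}' && python3 -m inch '{"offset":[[0,0,-0.05],[0,0,-0.12],[0,0,-0.22],[0,0,-0.32],[0,0,-0.42],[-0.1,0,-0.42],[-0.2,0,-0.42],[-0.27,-0.001,-0.42],[-0.298,-0.001,-0.42],[-0.298,-0.001,-0.42],[-0.298,-0.001,-0.42]],"twist":[0,0,0,0,0,0,0,0,0,0,0],"fingers":[1,1,1,1,1,1,1,1,1,1,1]}'
```

```text
clock: 19.28
tool_pos: [0.5678, 0.0368, 0.0362]
tcp_rot: [[0.02, 1.0, 0.001], [1.0, -0.02, -0.0], [-0.0, 0.001, -1.0]]
wrist_force: [-3.7, -0.1, 6.7]
gripper_width: 0.59
gripper_force: 64.7
clock: 19.78
tool_pos: [0.5676, 0.0368, 0.0352]
tcp_rot: [[0.02, 1.0, 0.0], [1.0, -0.02, 0.0], [0.0, 0.0, -1.0]]
wrist_force: [-0.2, 0.3, -0.0]
gripper_width: 1.003
gripper_force: 0.0
clock: 20.7
tool_pos: [0.5653, -0.0523, 0.161]
tcp_rot: [[0.021, 1.0, -0.0], [1.0, -0.021, 0.0], [0.0, -0.0, -1.0]]
wrist_force: [-0.2, 0.9, -0.5]
gripper_width: 0.999
gripper_force: 0.0
```

```bash
python3 -m inch '{"offset":[[0,0,0.1],[0,0,0.2],[0,0,0.28],[0,0,0.34],[0,0,0.38],[0,0,0.41],[0,0,0.415],[0,0,0.415]],"twist":[0,0,0,0,0,0,0,0],"fingers":[1,1,1,1,1,1,1,1]}' && python3 -m inch '{"offset":[[0,0,0],[0,0,0],[0,0,0],[0,0,0],[0,0,0],[0,0,0],[0,0,0],[0,0,0]],"twist":[0,0,0,0,0,0,0,0],"fingers":[0,0,0,0,0,0,0,0]}' 80 && python3 -m inch '{"offset":[[0,0,-0.02],[0,0,-0.07],[0,0,-0.14],[0,0,-0.22],[0,0,-0.3],[0,0,-0.36],[0,0,-0.4],[0,0,-0.42],[0,0,-0.42],[0,0,-0.42],[0,0,-0.42],[0,0,-0.42],[0,0,-0.42],[0,0,-0.42],[0,0,-0.42]],"twist":[0,0,0,0,0,0,0,0,0,0,0,0,0,0,0],"fingers":[0,0,0,0,0,0,0,0,0,0,0,0,0,0,0]}' && python3 w.py
```

```text
clock: 21.37
tool_pos: [0.5653, -0.0518, 0.0365]
tcp_rot: [[0.019, 1.0, -0.001], [1.0, -0.019, 0.0], [0.0, -0.001, -1.0]]
wrist_force: [-0.3, -0.9, 0.0]
gripper_width: 1.001
gripper_force: 0.0
clock: 22.03
tool_pos: [0.5656, -0.0526, 0.0378]
tcp_rot: [[0.02, 1.0, 0.001], [1.0, -0.02, -0.0], [-0.0, 0.001, -1.0]]
wrist_force: [-3.8, 0.7, 11.3]
gripper_width: 0.586
gripper_force: 80.8
clock: 23.28
tool_pos: [0.5653, -0.0525, 0.1623]
tcp_rot: [[0.02, 1.0, -0.001], [1.0, -0.02, 0.0], [0.0, -0.001, -1.0]]
wrist_force: [-0.4, -0.5, -7.1]
gripper_width: 0.582
gripper_force: 84.7
F [-0.06 -0.01 -6.94] [0.48 0.4  0.29] tau [ -0.   -84.53 -35.79] 23.9833
```

Right tin is about 0.71 kg, so it is the full one. I'll raise its base to 0.20 m and check.

```bash
python3 -m inch '{"offset":[[0,0,-0.04],[0,0,-0.1],[0,0,-0.16],[0,0,-0.21],[0,0,-0.23],[0,0,-0.24],[0,0,-0.24],[0,0,-0.24],[0,0,-0.24],[0,0,-0.24]],"twist":[0,0,0,0,0,0,0,0,0,0],"fingers":[0,0,0,0,0,0,0,0,0,0]}'; python3 - <<'E'
from h import *
im=r.camera("scene");t=r.camera("top")
o=np.zeros((600,800,3),np.uint8)
o[:480,:480]=cv2.resize(im[100:260,190:350,::-1],None,fx=3,fy=3)
o[:240,480:]=cv2.resize(t[150:270,200:360,::-1],None,fx=2,fy=2)
o[250:600,480:]=cv2.resize(t[70:270,120:440,::-1],(320,350)) 
cv2.imwrite("pics/g.png",o)
a=im.astype(int).sum(2)
for u in(275,280):
    d=np.where(a[195:232,u]<150)[0]+195; print(u,d.mean())
E
```

```text
clock: 24.82
tool_pos: [0.565, -0.0525, 0.2338]
tcp_rot: [[0.02, 1.0, -0.001], [1.0, -0.02, 0.0], [0.0, -0.001, -1.0]]
wrist_force: [0.4, 0.4, -7.1]
gripper_width: 0.584
gripper_force: 85.0
275 222.5
280 220.5
```

View pics/g.png

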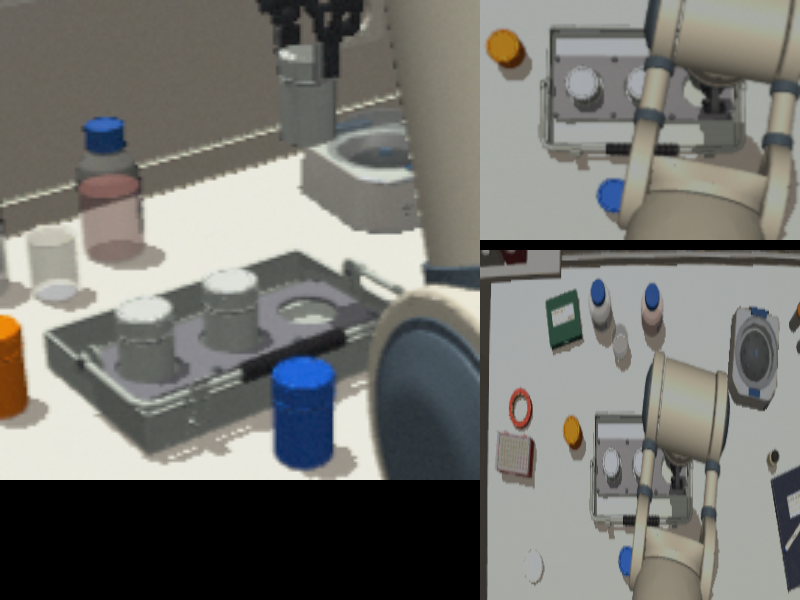

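The picture shows the tin held upright at (308,95), the other two seated at (145,340) and (230,310), the handle home along the near wall with its grip at (295,352), and the bystanders undisturbed. The base is at 0.004 + 0.196 = 0.200 m, so I'm handing the job in.

```bash
python3 -c "from bench import r; print(r.job_done())"
```

```text
the job is handed in; nothing more can be done
None
```

The handle is down and clipped home, and all three tins were hefted left to right (about 0.38, 0.48 and 0.71 kg); the right-hand one is heaviest and is held upright with its base about 20 cm above the worktop, with the job handed in at about 25 s.

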